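Feel for the hidden keyway and seat the keyed stop in the index rail

TASK

Take the blue-handled keyed stop, bring its key in under the cover of the grey index rail from the open far side, hold it lightly against the spring-backed bar there and drag it along, gently (never more than 20 N on the rail), until the key drops into the hidden keyway. Stop there, push it fully home so that its foot is flush with the bar, and let go of it, leaving it standing upright. Leave everything else on the bench where it is.

Things in the scene. Friction and masses are not known exactly. Their poses are not given: they have to be found in the camera images.
- rail: Grey index rail fixed to the bench, 200 mm long (its y), reaching x = -78 to +14 mm, 28 mm high (screw heads 31). Origin: on the bench, under the middle of the working face of a steel bar inside. +x points out of its open long side, away from the robot. End cheeks close the opening beyond y = -62 and +62 mm.
- cover_edge (a point): Middle of the upper outer edge of the rail's cover, at rail x = +14, z = 28 mm; axes as the rail. The cover's underside is 22 mm above the bench; it overhangs the bar's working face by 14 mm and hides it.
- face_mid (a point): Middle of the bar's working face (plane x = 0 of the rail, z = 1.5 to 21.5 mm). Pushed to -x the bar yields up to 9 mm on a spring (3 N, plus 0.3 N per mm) and returns; it cannot move along y. One upright square-edged keyway 11 mm wide, 8 mm deep, full height, lies unseen with its middle anywhere in y = -29 to +29 mm; else the face is plain for y = -41 to +41 mm.
- stop: Loose keyed stop, 0.15 kg, on the bench: steel foot x = -30 to +36 mm, 40 mm wide (y), 16 mm high, with an upright blue grip post. Origin: at bench level, mid-width, 30 mm behind its flat front face (which looks to its -x); z up. Fully home (key in the keyway, front face flush on the bar, x axes parallel) its origin is at rail x = +30 mm.
- stop_grip (a point): Middle of the blue post (20 mm in x, 22 mm in y, up to z = 64 mm, then a cap 24 x 26 mm to z = 68 mm), 52 mm above the stop's underside, 20 mm behind the stop's origin (stop's +x): where to grip it, across either pair of faces. Axes as the stop.
- key_tip (a point): Middle of the end face of the dark key, which juts 6 mm from the stop's front face towards -x, 8 mm wide, z = 3 to 13 mm. It lies 36 mm ahead of the stop's origin (stop's -x), 8 mm above its underside. Axes as the stop.
- mug: Bystander: white mug with green dots, 78 x 114 x 93 mm; origin at the centre of its underside.
- wash_bottle: Bystander: white wash bottle with red cap, 171 mm tall; origin at the centre of its underside.
- oil_bottle: Bystander: small brown dropper bottle, 35 mm across, 100 mm tall; origin at the centre of its underside.
- putty_tin: Bystander: flat round tin, green lid, 66 mm across, 34 mm tall; origin at the centre of its underside.
- test_block: Bystander: round ground steel reference block, 60 mm across, 14 mm thick; origin at the centre of its underside.
- sample_red: Bystander: dark red moulded metal sample, 30 mm across, 16 mm tall; origin at the centre of its underside.
- sample_green: Bystander: dark green moulded metal sample, 30 mm across, 18 mm tall; origin at the centre of its underside.
- tape: Bystander: roll of black tape lying flat, 62 mm across, 19 mm tall; origin at the centre of its underside.

How it is judged:
By the outcome, as a careful person would: the job done as asked, in the order asked, and still so for the second after the job is handed in, with the robot touching nothing.
It also fails if it takes over 72 s, if anything falls off the work surface, if the arm or the gripper's body presses on something with over 40 N, if the wrist force passes 120 N, or if a joint passes its speed limit or range.

ROBOT

A 6-joint arm with a two-finger parallel gripper is mounted at the origin on the work surface; the furniture and walls round the work are solid. World frame = base frame: x ahead of the robot, y to its left, z up, the work surface at z = 0. Lengths are in mm, angles in rad, forces in N, time in s.
With the tool pointing down it reaches from about 275 to 750 mm from the base axis. Payload 10.2 kg.
Tool frame: the origin (TCP) lies at the very end of the fingers, on their centre line; the grasp point (between the pads) lies 19 mm behind it; x points along the fingers, y is the direction in which the jaws open and shut, and the axes are right-handed (so a half turn about x gives the same grasp; the last joint's range is limited). The gripper opens to 85 mm and grips with 20 to 120 N. Pads are 22 mm wide; open, the fingers measure 114 mm over their backs; the gripper's body (76 mm by 85 mm) begins 54 mm behind the grasp point. The pads swing forward as they close: fully open they stand 13 mm farther back than shut.
Start: joints at [1.109, 0.313, 1.498, -0, 1.331, -0.223], TCP at [124.194, 510.105, 231.294] pointing down, gripper open.
Joint ranges: [-2.94, 2.94], [-0.97, 2.17], [0.19, 2.56], [-1.23, 4.37], [0.02, 3.11], [-2.88, 2.88]. Speed limits (rad/s): [2.39, 2.39, 3.01, 3.14, 3.14, 3.14].

INTERFACE

Orientations are given as a unit quaternion [w, x, y, z].
In Python, from rig import ctrl, viewer, finish_job gives the robot as it stands.
- The arm moves only by the tool carry_out, never from a script. Its argument "targets" is a list of rows, each an object of numbers: "x", "y", "z": the shift along the world's x, y, z in m; "ax", "ay", "az": the turn, a rotation vector about the world's x, y, z in rad; "hand": the opening, from -1 (shut) to 1 (fully open). A call has 1 to 5 rows; each row is the pose to reach, as a shift and turn from the pose commanded when the call began; what a row does not reach only later rows make up. A row lasts 1/8 s, in which the tool goes at most 62.5 mm and 10.7 degrees, less where a joint would pass 70% of its speed; a pose out of reach is approached as far as the arm can. A call with a gripper value outside its range is refused whole. The fingers move at their own pace and stop on an object; "grip_force" is the grip in N (left out, the last holds). Time passes only in rows, so rows that repeat a pose let the fingers close. It gives the time, the measured TCP pose, the force and the opening at its end, in the units of the state.
- ctrl.sense(): the state, without advancing time (a new reading comes with each control period).
- viewer.capture(name): name is "scene" or "side" or "wrist"; returns the picture (400x640x3 uint8, blue, green, red); there is no depth.
- viewer.camera_info(name): a dict with "fx", "fy", "cx", "cy" (pixels), "k1" (the pictures are not rectified: a ray, as slopes to the right and down, at radius r is drawn at 1 + k1 r^2 times it, then the intrinsics apply), "R" (3x3) and "t" (3): a world point X has camera coordinates R X + t. Camera axes: x right, y down, z forward; pixel columns grow to the right and rows downward; lengths in mm; the calibration is good to about 2 mm. A picture is of the moment at which its call begins: read the wrist's pose just before it. camera_info takes no time and is no camera call; for the wrist camera it gives the pose at the moment of the call.
- finish_job(): hands the job in, once; it reports no verdict.
The state is a dict: "time_s": time; "joints": joint angles; "dq": joint speeds; "tau": joint torques, N m; "eef_pos": TCP position; "ee_rot": TCP orientation; "force": force on the tool from outside, world axes, zero at the start; "wrist_torque": the same for the moment, N m; "grip_width": opening from 0.0 (shut) to 1.0 (fully open).
Only numpy, scipy, OpenCV 4.12 (cv2) and the standard library are available. Lean on these libraries where they do the work, as an engineer would, in place of code of your own. Each camera call takes 0.05 s, during which the arm holds its last target. There are 200 camera calls.

## Working session

There is one attempt and no reset: what is moved stays moved. The work goes in short steps, Python scripts to look and compute and a tool call to move; the robot and the scene stay as the last step left them, time stands still between calls to the robot, and variables do not carry over. Pictures are saved under pics/ and viewed, about 8 in all and at most 12, crops included, and the job is handed in when it is done.

Besides the shell and the picture viewer there is one more tool, called in YAML: its name, and indented under it one key for each argument. carry_out: Moves the arm, as the interface text tells. Its arguments: {"type":"object","properties":{"targets":{"type":"array"},"grip_force":{"type":"number"}},"required":["targets"]}

```bash
ls; mkdir -p pics; cat > h.py <<'E'
import numpy as np, cv2
from rig import ctrl, viewer, finish_job
def ray(ci,u,v):
    d=np.array([(u-ci['cx'])/ci['fx'],(v-ci['cy'])/ci['fy']]); s=d.copy()
    for _ in range(20): s=d/(1+ci['k1']*(s@s))
    R=np.array(ci['R']);t=np.array(ci['t'])
    return -R.T@t, R.T@np.array([s[0],s[1],1.])
def onz(ci,u,v,z):
    o,d=ray(ci,u,v); return o+d*(z-o[2])/d[2]
def proj(ci,X):
    c=np.array(ci['R'])@np.array(X,float)+np.array(ci['t']); s=c[:2]/c[2]; s=s*(1+ci['k1']*(s@s))
    return np.array([s[0]*ci['fx']+ci['cx'],s[1]*ci['fy']+ci['cy']])
def tri(c1,p1,c2,p2):
    o1,d1=ray(c1,*p1);o2,d2=ray(c2,*p2)
    k=np.linalg.lstsq(np.stack([d1,-d2],1),o2-o1,rcond=None)[0]
    a=o1+k[0]*d1;b=o2+k[1]*d2; return (a+b)/2,np.linalg.norm(a-b)
E
python3 - <<'E'
from h import *
for n in ("scene","side","wrist"):
    ci=viewer.camera_info(n); im=viewer.capture(n); cv2.imwrite(f"pics/{n}0.png",im)
    print(n,ci['fx'],ci['k1'],-np.array(ci['R']).T@np.array(ci['t']))
print(ctrl.sense())
E
```

```text
pics
scene 378.6237383771109 -0.020321556488573086 [ -11.05494226 -615.21187167 1042.88193187]
side 482.61581134321375 -0.006350442040703346 [  -29.95610641 -1249.52156935  1156.11322232]
wrist 324.61102261614275 0.02039111691832486 [ 53.87523082 527.19093543 373.14273834]
{'time_s': 0.15, 'joints': array([ 1.10860667e+00,  3.13296577e-01,  1.49822693e+00, -1.14892984e-05,
        1.33095811e+00, -2.23412220e-01]), 'dq': array([ 1.09234662e-03, -3.64684736e-05, -1.29079375e-03, -6.23408003e-04,
       -4.13582709e-04,  3.83574309e-04]), 'tau': array([ 1.28819025e-03, -4.12371933e+01, -2.59798551e+01, -4.74388810e-05,
        3.17736864e-03, -3.57701606e-05]), 'eef_pos': array([124.11254152, 509.94159132, 230.89268587]), 'ee_rot': array([ 0.70197145,  0.08392186,  0.70217531, -0.08451653]), 'force': array([-0.15093214,  0.59843445,  0.10441749]), 'wrist_torque': array([0.01232921, 0.00386962, 0.02476871]), 'grip_width': 1.0032175339388425}
```

View pics/scene0.png

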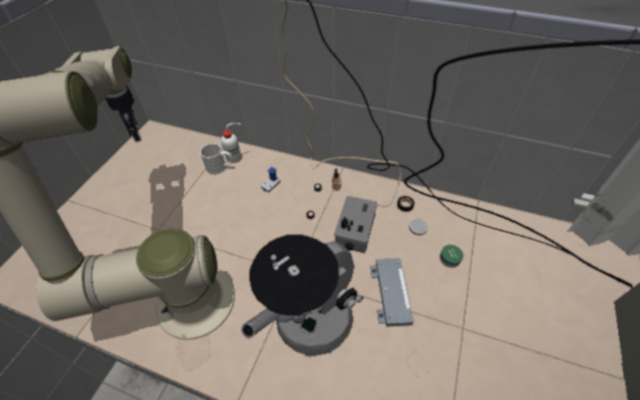

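View pics/side0.png

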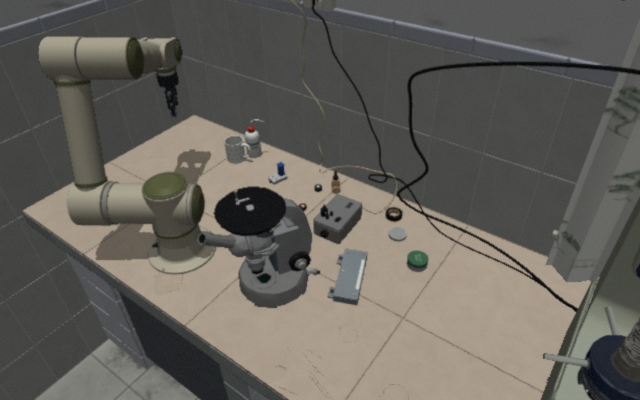

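The scene view shows the stop at about (271,178) and the rail at about (395,291). Between them stand a grey box at (355,223) and a microscope-like machine at (300,290). In the side view the stop is at (279,173) and the rail at (349,276). Next I'll zoom in.

```bash
python3 - <<'E'
from h import *
a=cv2.imread('pics/scene0.png');b=cv2.imread('pics/side0.png')
def crop(im,x,y,w,h,k,W=400,H=300):
    c=cv2.resize(im[y:y+h,x:x+w],None,fx=k,fy=k,interpolation=cv2.INTER_CUBIC); return c
m=np.vstack([np.hstack([crop(a,250,155,50,37,8)[:296],crop(a,360,250,80,59,5)[:295].repeat(1,0) if 0 else cv2.resize(crop(a,360,250,80,80,5),(400,296))]),
 np.hstack([crop(b,260,152,50,37,8),cv2.resize(crop(b,310,240,80,80,5),(400,296))])])
cv2.imwrite('pics/m1.png',m); print(m.shape)
for n,im in(("scene",a),("side",b)):
    ci=viewer.camera_info(n)
    hsv=cv2.cvtColor(im,cv2.COLOR_BGR2HSV)
    mk=cv2.inRange(hsv,(105,120,30),(130,255,255))
    k,l,s,c=cv2.connectedComponentsWithStats(mk)
    for i in range(1,k):
        if s[i,4]>8: print(n,s[i],c[i],onz(ci,*c[i],52))
    # tall obstacles / items on table plane
    P={"scene":[("rail",395,291),("box_tl",345,198),("box_tr",376,203),("box_br",368,250),("box_bl",336,241),("micbase_r",352,318)],"side":[("rail",349,276),("box_t",338,195),("box_r",362,209),("box_b",340,241),("mic_r",308,278)]}[n]
    for p in P: print(p[0],onz(ci,p[1],p[2],20).round())
E
```

```text
(592, 800, 3)
scene [269 168   6  12  51] [272.07843137 173.1372549 ] [443.90076197 229.72597497  52.        ]
rail [ 456. -362.   20.]
box_tl [582. -10.  20.]
box_tr [648. -97.  20.]
box_br [ 494. -213.   20.]
box_bl [ 440. -123.   20.]
micbase_r [ 306. -340.   20.]
side [278 163   6  12  51] [280.45098039 168.45098039] [441.26522162 226.92860502  52.        ]
side [637 269   3   8  17] [638.23529412 271.88235294] [1221.95998088 -739.0129748    52.        ]
side [595 371  10  11  20] [600.15 377.65] [ 839.44063438 -939.8126972    52.        ]
side [596 382   7   8  18] [598.66666667 384.94444444] [ 820.59914062 -952.18620239   52.        ]
side [601 383  35  17 169] [614.13017751 393.49704142] [ 835.93249654 -983.49345565   52.        ]
rail [ 446. -359.   20.]
box_t [590.  16.  20.]
box_r [632. -94.  20.]
box_b [ 488. -208.   20.]
mic_r [ 327. -312.   20.]
```

View pics/m1.png

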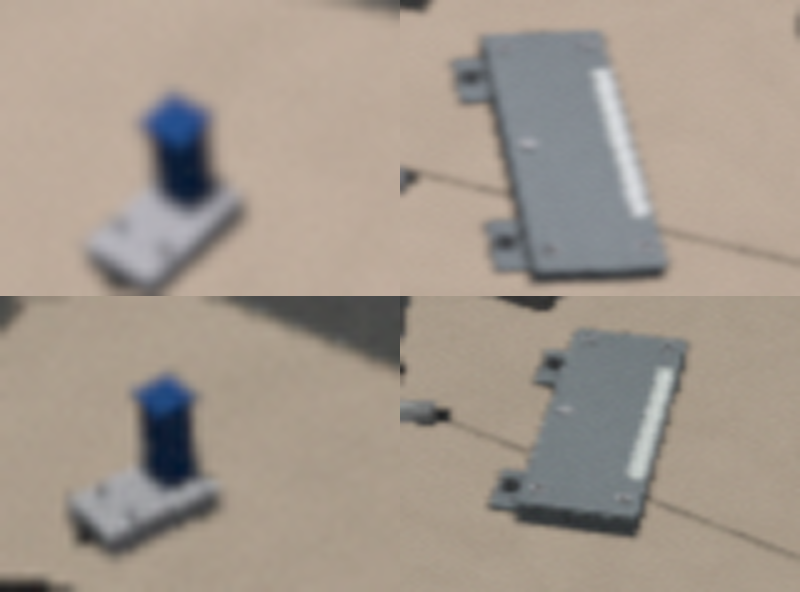

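The zoomed stop shows the front and key at lower left, with the blue cap at crop (175,115) in scene and (168,390) in side. The rail's lugs are on its left, and the white strip runs along the open edge on its right. I'll compute poses from the corners.

```bash
python3 - <<'E'
from h import *
cs=viewer.camera_info("scene");cd=viewer.camera_info("side")
S=lambda X,Y:(360+X/5,250+Y*80/296); D=lambda X,Y:(310+X/5,240+(Y-296)*80/296)
for n,a,b in(("far+y",(603,33),(688,343)),("far-y",(665,266),(640,512)),("near-y",(533,270),(518,508)),("near+y",(482,36),(578,330))):
    print(n,onz(cs,*S(*a),28).round(1),onz(cd,*D(*b),28).round(1),[np.round(q,1) for q in tri(cs,S(*a),cd,D(*b))])
S=lambda X,Y:(250+X/8,155+Y/8); D=lambda X,Y:(260+X/8,152+(Y-296)/8)
for n,a,b,z in(("fl",(87,240),(70,495),16),("fr",(150,277),(113,540),16),("br",(243,200),(217,488),16),("cap",(176,116),(168,392),68)):
    print(n,onz(cs,*S(*a),z).round(1),onz(cd,*D(*b),z).round(1),[np.round(q,1) for q in tri(cs,S(*a),cd,D(*b))])
# bench box and mic tall points
print('mic disc top', tri(cs,(335,275),cd,(283,213)), tri(cs,(252,268),cd,(217,213)))
print('box corners',tri(cs,(345,198),cd,(336,197)),tri(cs,(376,203),cd,(361,207)),tri(cs,(346,224),cd,(325,212)))
E
```

```text
far+y [ 726.3 -462.8   28. ] [ 773.8 -412.2   28. ] [array([ 702.1, -470.7,   94.8]), np.float64(39.3)]
far-y [ 585.9 -599.5   28. ] [ 638.2 -553.    28. ] [array([ 573.2, -600.5,   93.8]), np.float64(44.8)]
near-y [ 529.4 -554.5   28. ] [ 576.1 -519.4   28. ] [array([ 526.6, -557. ,   76.8]), np.float64(40.9)]
near+y [ 668.5 -416.4   28. ] [ 719.1 -368.7   28. ] [array([ 653. , -425.9,   89.2]), np.float64(42.3)]
fl [395.1 238.6  16. ] [394.6 241.7  16. ] [array([392.2, 232.9,  22.8]), np.float64(0.4)]
fr [404.1 201.3  16. ] [401.2 197.7  16. ] [array([404.5, 204.6,  11.2]), np.float64(2.8)]
br [463.4 211.7  16. ] [462.5 215.3  16. ] [array([459.3, 205. ,  24.2]), np.float64(0.6)]
cap [446.7 231.   68. ] [446.9 232.6  68. ] [array([445.5, 228.4,  71. ]), np.float64(0.2)]
mic disc top (array([ 254.62953957, -329.80179347,  323.40062937]), np.float64(11.331972936911873)) (array([ 125.86192468, -164.14956932,  253.05383141]), np.float64(24.05783306621409))
box corners (array([559.13177344, -32.4571496 ,  57.38563041]), np.float64(2.5030121435277963)) (array([ 618.85486113, -116.84265556,   56.20863998]), np.float64(9.642688815330782)) (array([ 468.41385079, -134.87964691,   99.18200634]), np.float64(1.235901880007067))
```

```bash
python3 - <<'E'
from h import *
cs=viewer.camera_info("scene");cd=viewer.camera_info("side")
S=lambda X,Y:(280+X/5,250+Y*80/296); D=lambda X,Y:(230+X/5,240+(Y-296)*80/296)
for n,a,b in(("far+y",(603,33),(688,343)),("far-y",(665,266),(640,512)),("near-y",(533,270),(518,508)),("near+y",(482,36),(578,330)),("lug+y",(455,68),(540,360))):
    print(n,onz(cs,*S(*a),28).round(1),onz(cd,*D(*b),28).round(1),[np.round(q,1) for q in tri(cs,S(*a),cd,D(*b))])
E
```

```text
far+y [ 542.7 -303.7   28. ] [ 541.5 -302.1   28. ] [array([ 540.3, -304.9,   31.5]), np.float64(0.9)]
far-y [ 422.1 -457.9   28. ] [ 426.8 -453.7   28. ] [array([ 421.9, -458.7,   34.1]), np.float64(4.5)]
near-y [ 365.7 -413.3   28. ] [ 363.7 -419.6   28. ] [array([ 368.6, -411.3,   17.1]), np.float64(2.1)]
near+y [ 484.9 -257.5   28. ] [ 484.4 -257.5   28. ] [array([ 484.5, -257.7,   28.3]), np.float64(0.4)]
lug+y [ 451.5 -267.8   28. ] [ 446.2 -279.6   28. ] [array([ 457.4, -261.7,    8.6]), np.float64(5.5)]
```

Rail: cover_edge is about (482,-380), yaw about -38°. The corners measure 194 x 73 mm against 200 x 73 expected, which fits. Stop: grip is about (446.5,231.5), yaw about 12°, and the cap triangulates at z 71 against 68. I'm setting out now to a point above the stop, with the jaws across its y.

carry_out:
  targets:
    - {"x":0.045,"y":-0.039,"az":0.06}
    - {"x":0.09,"y":-0.078,"az":0.12}
    - {"x":0.135,"y":-0.117,"az":0.18}
    - {"x":0.18,"y":-0.156,"az":0.24}
    - {"x":0.225,"y":-0.195,"az":0.3}

```text
invalid input at $.targets[0]: expected keys x, y, z, ax, ay, az, hand
```

carry_out:
  targets:
    - {"x":0.045,"y":-0.039,"z":-0.01,"az":0.07}
    - {"x":0.09,"y":-0.078,"z":-0.03,"az":0.15}
    - {"x":0.097,"y":-0.084,"z":-0.06,"az":0.15}
    - {"x":0.097,"y":-0.084,"z":-0.07,"az":0.15}
    - {"x":0.097,"y":-0.084,"z":-0.07,"az":0.15}

```text
invalid input at $.targets[0]: expected keys x, y, z, ax, ay, az, hand
```

```bash
cat > look.py <<'E'
from h import *
import sys,json
s=ctrl.sense(); ci=viewer.camera_info("wrist"); im=viewer.capture("wrist")
cv2.imwrite(f"pics/{sys.argv[1]}.png",im)
json.dump({k:np.array(v).tolist() for k,v in ci.items()},open(f"pics/{sys.argv[1]}.json","w"))
print(s['time_s'],s['eef_pos'].round(1),s['ee_rot'].round(3),s['force'].round(1),s['grip_width'])
E
python3 look.py w1
```

```text
0.15 [124.1 509.9 230.9] [ 0.702  0.084  0.702 -0.085] [-0.2  0.6  0.1] 1.0032175339388425
```

View pics/w1.png

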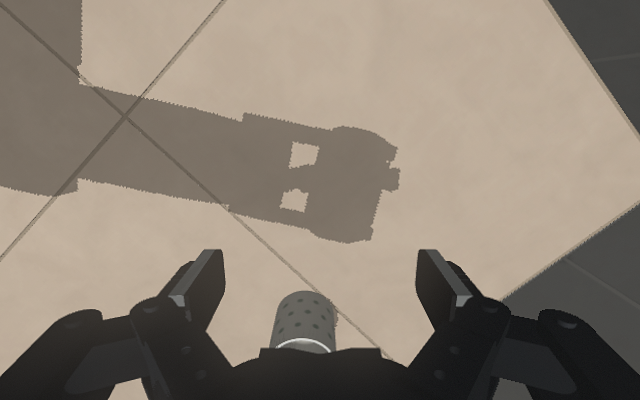

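The moves were refused because all the keys are required. Picture 4 is therefore from the start pose: fingers in the lower half, the mug at (305,320). I'll repeat the moves with full rows.

carry_out:
  targets:
    - {"x":0.045,"y":-0.039,"z":0,"ax":0,"ay":0,"az":0.06,"hand":1}
    - {"x":0.09,"y":-0.078,"z":0,"ax":0,"ay":0,"az":0.12,"hand":1}
    - {"x":0.135,"y":-0.117,"z":0,"ax":0,"ay":0,"az":0.18,"hand":1}
    - {"x":0.18,"y":-0.156,"z":0,"ax":0,"ay":0,"az":0.24,"hand":1}
    - {"x":0.225,"y":-0.195,"z":0,"ax":0,"ay":0,"az":0.3,"hand":1}

```text
time_s: 0.82
eef_pos: [350.4, 313.6, 231.4]
ee_rot: [0.707, -0.022, 0.707, 0.022]
force: [0.7, 0.6, 0.4]
grip_width: 1.003
```

carry_out:
  targets:
    - {"x":0.045,"y":-0.039,"z":-0.01,"ax":0,"ay":0,"az":0.07,"hand":1}
    - {"x":0.09,"y":-0.078,"z":-0.03,"ax":0,"ay":0,"az":0.15,"hand":1}
    - {"x":0.097,"y":-0.084,"z":-0.06,"ax":0,"ay":0,"az":0.15,"hand":1}
    - {"x":0.097,"y":-0.084,"z":-0.07,"ax":0,"ay":0,"az":0.15,"hand":1}
    - {"x":0.097,"y":-0.084,"z":-0.07,"ax":0,"ay":0,"az":0.15,"hand":1}

```text
time_s: 1.45
eef_pos: [445.6, 231.6, 161.4]
ee_rot: [0.703, -0.075, 0.703, 0.075]
force: [-0.6, -0.4, -0.3]
grip_width: 1.002
```

```bash
python3 look.py w2
```

```text
1.45 [445.6 231.6 161.4] [ 0.703 -0.075  0.703  0.075] [-0.6 -0.4 -0.3] 1.0017941927726637
```

View pics/w2.png

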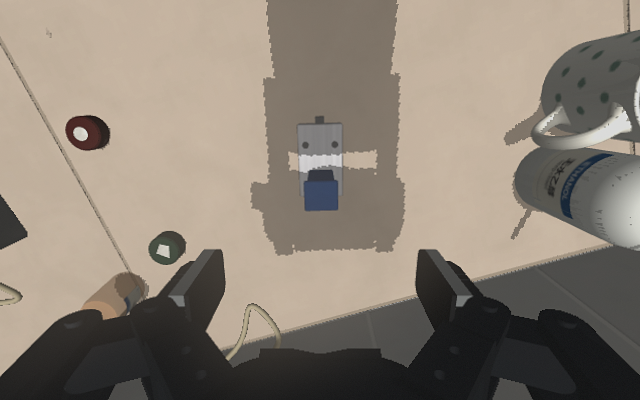

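The stop lies almost square to the tool. The front corners are at (297,124) and (342,124), the key at (319.5,120), and the cap spans about 304–338 x 180–211.

```bash
python3 - <<'E'
from h import *
import json
ci=json.load(open('pics/w2.json'));im=cv2.imread('pics/w2.png')
a=onz(ci,297.5,124,16);b=onz(ci,342.5,124,16);c=onz(ci,319.5,117,13)
print(a,b,np.linalg.norm(a-b),c)
hsv=cv2.cvtColor(im,cv2.COLOR_BGR2HSV);mk=cv2.inRange(hsv,(105,100,60),(130,255,255))
k,l,s,cc=cv2.connectedComponentsWithStats(mk); i=1+s[1:,4].argmax(); print(s[i],cc[i])
x,y,w,h=s[i,:4]
lit=mk[y:y+h,x:x+w]
P=[onz(ci,u,v,68) for u,v in((x,y+h-1),(x+w,y+h-1))]; print(P,np.linalg.norm(P[0]-P[1]))
ys,xs=np.where((l==i)); r=ys>y+h-26; cap=onz(ci,xs[r].mean(),y+h-1,68); print('cap far edge mid',cap)
d=(b-a)/np.linalg.norm(b-a); ang=np.degrees(np.arctan2(-d[0],d[1])); fm=(a+b)/2
yaw=np.arctan2(-d[0],d[1]); ex=np.array([np.cos(yaw),np.sin(yaw)])
print('yaw',ang,'grip from front',fm[:2]+50*ex,'from key',c[:2]+56*ex,'from cap',cap[:2]-12*ex)
s0=ctrl.sense()['ee_rot']
from scipy.spatial.transform import Rotation as R
M=R.from_quat(np.r_[s0[1:],s0[0]]).as_matrix();print('tool z yaw',np.degrees(np.arctan2(M[1,2],M[0,2])))
E
```

```text
[400.32565912 202.21624349  16.        ] [392.10305368 240.40250175  16.        ] 39.06150995454809 [390.68543307 219.67426298  13.        ]
[315 182  23  27 281] [328.25266904 191.39145907]
[array([454.88723456, 229.97508787,  68.        ]), array([451.17548447, 247.22335478,  68.        ])] 17.643123311807585
cap far edge mid [452.7193771  240.05031066  68.        ]
yaw 12.151891590334412 grip from front [445.09400583 231.83457435] from key [445.43064044 231.46248892] from cap [440.98826123 237.52426224]
tool z yaw 12.167717178331955
```

The front edge, the key and the scene views agree: grip at (445.2,231.6), yaw 12.15°. The cap mask was partial because of shadow, so I'm ignoring it. The TCP is already above the grip, so I'll descend and grip.

carry_out:
  targets:
    - {"x":0,"y":0,"z":-0.05,"ax":0,"ay":0,"az":0,"hand":1}
    - {"x":0,"y":0,"z":-0.1,"ax":0,"ay":0,"az":0,"hand":1}
    - {"x":0,"y":0,"z":-0.128,"ax":0,"ay":0,"az":0,"hand":1}
    - {"x":0,"y":0,"z":-0.128,"ax":0,"ay":0,"az":0,"hand":0}
    - {"x":0,"y":0,"z":-0.128,"ax":0,"ay":0,"az":0,"hand":-1}
  grip_force: 60

```text
time_s: 2.12
eef_pos: [447.1, 231.8, 35.1]
ee_rot: [0.704, -0.075, 0.702, 0.075]
force: [0.4, 0.4, 0.9]
grip_width: 0.602
```

carry_out:
  targets:
    - {"x":0,"y":0,"z":0,"ax":0,"ay":0,"az":0,"hand":-1}
    - {"x":0,"y":0,"z":0,"ax":0,"ay":0,"az":0,"hand":-1}
    - {"x":0,"y":0,"z":0,"ax":0,"ay":0,"az":0,"hand":-1}
    - {"x":0,"y":0,"z":0,"ax":0,"ay":0,"az":0,"hand":-1}
    - {"x":0,"y":0,"z":0,"ax":0,"ay":0,"az":0,"hand":-1}

```text
time_s: 2.75
eef_pos: [447.0, 231.5, 34.7]
ee_rot: [0.704, -0.074, 0.702, 0.075]
force: [-0.6, 0.4, 7.5]
grip_width: 0.291
```

```bash
python3 - <<'E'
from h import *
from scipy.optimize import least_squares
s=ctrl.sense(); print(s['joints'].round(3), s['joints'][[1,2,4]].sum())
q1=(0.313297,1.498227,np.hypot(124.11,509.94),230.89)
q2=(s['joints'][1],s['joints'][2],np.hypot(*s['eef_pos'][:2]),s['eef_pos'][2])
A=[];B=[]
for a,b,r,z in(q1,q2):
    A+=[[np.sin(a),np.sin(a+b),0],[np.cos(a),np.cos(a+b),1]];B+=[r,z]
sol=np.linalg.lstsq(np.array(A),np.array(B),rcond=None);L1,L2,h=sol[0];print(sol[0],sol[1])
for R_,Z in((690,60),(650,33),(650,150),(500,200)):
    f=least_squares(lambda q:[L1*np.sin(q[0])+L2*np.sin(q[0]+q[1])-R_,L1*np.cos(q[0])+L2*np.cos(q[0]+q[1])+h-Z],[.6,1.4]).x
    print(R_,Z,f,'q5',np.pi-f.sum(),'elbow r,z above shoulder',L1*np.sin(f[0]),L1*np.cos(f[0]),'wrist rel',L2*np.cos(f.sum()))
cs=viewer.camera_info("scene");cd=viewer.camera_info("side")
print('disc',tri(cs,(294,273),cd,(250,211)))
c=tri(cs,(294,273),cd,(250,211))[0]
for u,v in((250,272),(338,275),(295,237),(294,310)): print(onz(cs,u,v,c[2])-c)
print('box knob',tri(cs,(346,222),cd,(324,210)))
print('shoulder height guess', tri(cs,(166,252),cd,(172,188)))
print('elbow', tri(cs,(40,105),cd,(72,60)))
E
```

```text
[ 0.245  0.518  1.777  0.     0.844 -1.538] 3.138810097878366
[397.67609631 410.86309251 -44.00228925] [71.67417983]
690 60 [0.88201102 1.05927133] q5 1.2003103026776245 elbow r,z above shoulder 307.0133595504612 252.76288223261886 wrist rel -148.76059298337
650 33 [0.81352754 1.25504793] q5 1.073017183841881 elbow r,z above shoulder 288.9971436854262 273.17929738299466 wrist rel -196.17700813374606
650 150 [0.69465847 1.15101812] q5 1.2959160626354098 elbow r,z above shoulder 254.56165106485108 305.5235561853432 wrist rel -111.52126693609436
500 200 [0.28752816 1.62412227] q5 1.2299422232706156 elbow r,z above shoulder 112.77407107183565 381.3506083263616 wrist rel -137.34831907711285
disc (array([ 189.38236004, -263.09880201,  307.32133225]), np.float64(1.9174107317600078))
[-7.02665331e+01  6.44542400e+01  5.68434189e-14]
[ 6.99118888e+01 -6.54090800e+01  5.68434189e-14]
[ 5.93408033e+01  7.25732495e+01 -5.68434189e-14]
[-4.96535648e+01 -6.60020834e+01  5.68434189e-14]
box knob (array([ 465.65925443, -135.99244108,  111.16625651]), np.float64(4.225726995419884))
shoulder height guess (array([ 10.21924838,  16.11388911, 247.40093208]), np.float64(16.935555022655453))
elbow (array([-82.93622345, -15.54181912, 713.98630809]), np.float64(89.77868384997853))
```

Arm geometry: there is a lateral offset of about 117 mm, so the upper arm stays left of the microscope disc (centre (189,-263), top 307) when at the rail. Now I lift and carry high over the box (top about 111) to outside the rail's open side.

carry_out:
  targets:
    - {"x":0,"y":0,"z":0.05,"ax":0,"ay":0,"az":0,"hand":-1}
    - {"x":0,"y":0,"z":0.11,"ax":0,"ay":0,"az":0,"hand":-1}
    - {"x":0,"y":0,"z":0.167,"ax":0,"ay":0,"az":0,"hand":-1}
    - {"x":0.008,"y":-0.05,"z":0.167,"ax":0,"ay":0,"az":-0.08,"hand":-1}
    - {"x":0.016,"y":-0.1,"z":0.167,"ax":0,"ay":0,"az":-0.16,"hand":-1}

```text
time_s: 3.38
eef_pos: [462.2, 130.1, 201.3]
ee_rot: [0.708, -0.018, 0.706, 0.018]
force: [1.1, 0.5, -2.4]
grip_width: 0.288
```

carry_out:
  targets:
    - {"x":0.009,"y":-0.056,"z":0,"ax":0,"ay":0,"az":-0.07,"hand":-1}
    - {"x":0.018,"y":-0.112,"z":0,"ax":0,"ay":0,"az":-0.14,"hand":-1}
    - {"x":0.027,"y":-0.168,"z":0,"ax":0,"ay":0,"az":-0.21,"hand":-1}
    - {"x":0.036,"y":-0.224,"z":0,"ax":0,"ay":0,"az":-0.28,"hand":-1}
    - {"x":0.045,"y":-0.28,"z":0,"ax":0,"ay":0,"az":-0.35,"hand":-1}

```text
time_s: 4.0
eef_pos: [507.1, -150.7, 200.8]
ee_rot: [0.699, 0.106, 0.699, -0.106]
force: [1.2, 0.5, -0.8]
grip_width: 0.289
```

carry_out:
  targets:
    - {"x":0.01,"y":-0.059,"z":0,"ax":0,"ay":0,"az":-0.08,"hand":-1}
    - {"x":0.02,"y":-0.118,"z":0,"ax":0,"ay":0,"az":-0.16,"hand":-1}
    - {"x":0.03,"y":-0.177,"z":0,"ax":0,"ay":0,"az":-0.24,"hand":-1}
    - {"x":0.04,"y":-0.235,"z":0,"ax":0,"ay":0,"az":-0.32,"hand":-1}
    - {"x":0.04,"y":-0.281,"z":0,"ax":0,"ay":0,"az":-0.36,"hand":-1}

```text
time_s: 4.62
eef_pos: [547.0, -431.9, 200.1]
ee_rot: [0.669, 0.23, 0.669, -0.229]
force: [0.8, 0.7, -1.4]
grip_width: 0.287
```

carry_out:
  targets:
    - {"x":0,"y":0,"z":0,"ax":0,"ay":0,"az":0,"hand":-1}

```text
time_s: 4.75
eef_pos: [546.0, -432.8, 199.2]
ee_rot: [0.668, 0.23, 0.669, -0.23]
force: [0.9, 0.1, -2.2]
grip_width: 0.286
```

```bash
python3 look.py w3
```

```text
4.75 [ 546.  -432.8  199.2] [ 0.668  0.23   0.669 -0.23 ] [ 0.9  0.1 -2.2] 0.28607729299087326
```

View pics/w3.png

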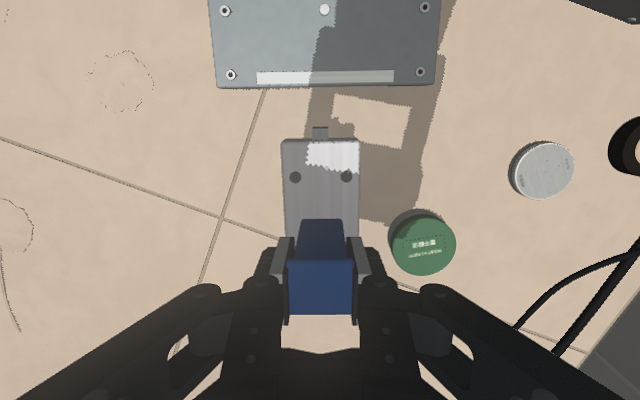

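The rail's open edge runs from (218,87) to (437,83). The stop is held square, with front corners (282,142) and (359,140) and the key end at (320,127). The putty tin at (422,243) and the test block at (541,170) lie to the right.

```bash
python3 - <<'E'
from h import *
import json
ci=json.load(open('pics/w3.json'));im=cv2.imread('pics/w3.png')
s=ctrl.sense();E=s['eef_pos']
# edge: strongest vertical gradient per column around row 86
g=cv2.GaussianBlur(im,(3,3),0).astype(float)
pts=[]
for u in list(range(225,310,4))+list(range(345,430,4)):
    gy=np.abs(np.diff(g[78:96,u],axis=0)).sum(1); pts.append((u,78+gy.argmax()+.5))
pts=np.array(pts); W=np.array([onz(ci,u,v,28)[:2] for u,v in pts])
vx,vy,x0,y0=cv2.fitLine(W.astype(np.float32),cv2.DIST_HUBER,0,.01,.01).ravel()
d=np.array([vx,vy]); d*=np.sign(d[1]); n=np.array([d[1],-d[0]])
r=(W-[x0,y0])@n
print('rows',pts[:,1]); print('resid',r.std(),'rail yaw',np.degrees(np.arctan2(n[1],n[0])))
L=onz(ci,217.5,87,28)[:2];R=onz(ci,437,83,28)[:2]; mid=(L+R)/2; print(L,R,np.linalg.norm(L-R),mid)
ce=mid; ce=ce-n*((ce-[x0,y0])@n); O=ce-14*n; print('cover edge',ce,'rail origin',O)
zs=E[2]-34.7
a=onz(ci,282,142,16+zs)[:2];b=onz(ci,359,140,16+zs)[:2];k=onz(ci,320,127,13+zs)[:2]
dd=(b-a);yaw=np.arctan2(-dd[0],dd[1]) ;yaw=yaw if abs(yaw)<1.6 else yaw+np.pi
print('stop width',np.linalg.norm(dd),'yaw',np.degrees(yaw),'front mid',(a+b)/2,'key',k)
ex=np.array([np.cos(yaw),np.sin(yaw)]);print('grip est',(a+b)/2+50*ex,k+56*ex,'tcp',E[:2])
F=lambda p:((p-O)@n,(p-O)@d)
print('key in rail',F(k),'front',F((a+b)/2),'tcp',F(E[:2]),'n',n,'d',d)
for nm,u,v,z in(('tin',422,243,34),('block',541,170,14)): print(nm,F(onz(ci,u,v,z)[:2]))
E
```

```text
rows [88.5 88.5 89.5 88.5 88.5 88.5 89.5 88.5 88.5 88.5 84.5 83.5 88.5 88.5
 83.5 84.5 84.5 83.5 88.5 87.5 83.5 87.5 82.5 82.5 82.5 82.5 82.5 82.5
 82.5 81.5 81.5 81.5 81.5 81.5 86.5 85.5 85.5 85.5 85.5 85.5 85.5 85.5
 85.5 84.5]
resid 1.852278361715962 rail yaw -36.73909
[ 424.10822937 -456.12169038] [ 544.59591531 -296.14480718] 200.27452564198853 [ 484.35207234 -376.13324878]
cover edge [ 485.19875294 -376.76524416] rail origin [ 473.97960525 -368.39083544]
stop width 37.87858111555095 yaw -36.48014794922805 front mid [ 505.2391674  -400.40396898] key [ 499.96253666 -396.57750481]
grip est [ 545.44231284 -430.13118037] [ 544.99005955 -429.87198156] tcp [ 546.57841623 -430.83640361]
key in rail (np.float64(37.682360307205144), np.float64(-7.045622580913461)) front (np.float64(44.19976573863164), np.float64(-6.955694242586663)) tcp (np.float64(95.53153686962997), np.float64(-6.6152804149941105)) n [ 0.8013677  -0.59817207] d [0.59817207 0.8013677 ]
tin (np.float64(169.618406426357), np.float64(95.48518056873606))
block (np.float64(99.87734793998159), np.float64(217.3033425489079))
```

Cover length measures 200.3 mm (200 given), and the stop is parallel to the rail within about 0.5°. The key is at rail (38,-7). I'll go down to about 2–3 mm above the bench and shift to rail y of about -34, still outside the cover.

carry_out:
  targets:
    - {"x":-0.008,"y":-0.011,"z":-0.05,"ax":0,"ay":0,"az":0,"hand":-1}
    - {"x":-0.016,"y":-0.022,"z":-0.1,"ax":0,"ay":0,"az":0,"hand":-1}
    - {"x":-0.016,"y":-0.022,"z":-0.145,"ax":0,"ay":0,"az":0,"hand":-1}
    - {"x":-0.016,"y":-0.022,"z":-0.162,"ax":0,"ay":0,"az":0,"hand":-1}
    - {"x":-0.016,"y":-0.022,"z":-0.162,"ax":0,"ay":0,"az":0,"hand":-1}

```text
time_s: 5.42
eef_pos: [531.7, -451.2, 38.8]
ee_rot: [0.669, 0.228, 0.669, -0.228]
force: [0.2, 0.0, -0.6]
grip_width: 0.288
```

```bash
python3 look.py w4; python3 - <<'E'
from h import *
im=cv2.imread('pics/w4.png'); cv2.imwrite('pics/w4c.png',cv2.resize(im[0:300,120:520],(800,600),interpolation=cv2.INTER_CUBIC))
E
```

```text
5.425 [ 531.7 -451.2   38.8] [ 0.669  0.228  0.669 -0.228] [ 0.2  0.  -0.6] 0.2882650145925067
```

View pics/w4c.png

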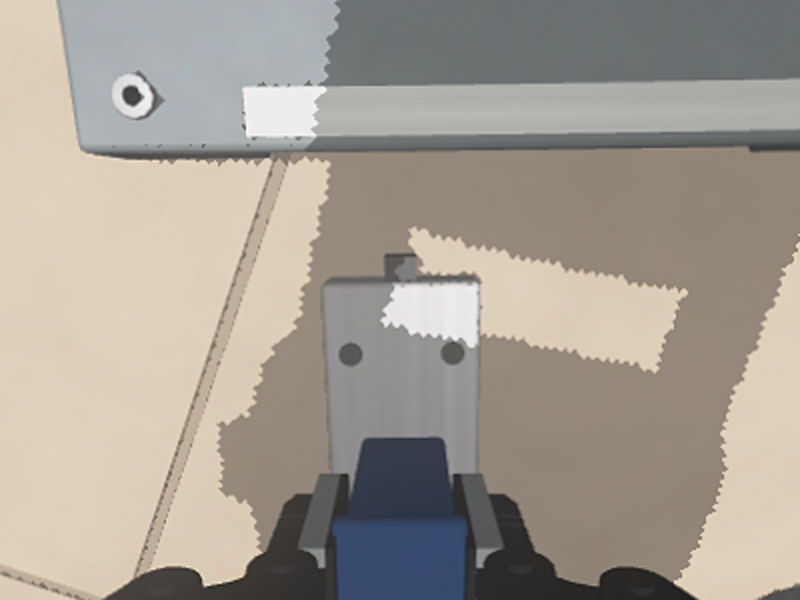

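The stop's foot front edge runs from crop (323,282) to (480,277), with the key at (401,253). The rail's white strip runs (243,88) to (800,80) and the cover's front edge (82,150) to (800,~135). I'll compare the yaws.

```bash
cat > m4.py <<'E'
from h import *
import json
ci=json.load(open('pics/w4.json'));im=cv2.imread('pics/w4.png').astype(float)
def edge(us,v0,v1,z,pick):
    P=[]
    for u in us:
        c=cv2.GaussianBlur(im,(3,3),0)[v0:v1,u].sum(1); g=np.diff(c); i=(g if pick>0 else -g).argmax()
        a,b,cc=np.abs(g[max(i-1,0)]),np.abs(g[i]),np.abs(g[min(i+1,len(g)-1)]); off=0.5*(a-cc)/(a-2*b+cc+1e-9)
        P.append((u,v0+i+.5+np.clip(off,-.5,.5)))
    P=np.array(P); W=np.array([onz(ci,u,v,z)[:2] for u,v in P],np.float32)
    vx,vy,x0,y0=cv2.fitLine(W,cv2.DIST_HUBER,0,.01,.01).ravel(); d=np.array([vx,vy]);d*=np.sign(d[1]); n=np.array([d[1],-d[0]])
    return np.degrees(np.arctan2(n[1],n[0])),((W-[x0,y0])@n).std(),P[[0,-1]].round(1).tolist(),W.mean(0)
print('strip top (bright below)',edge(range(290,510,5),34,52,28,1))
print('strip bottom',edge(range(290,510,5),60,72,28,-1))
print('cover lower edge/bench',edge(range(180,270,5),70,84,22,1))
zs=ctrl.sense()['eef_pos'][2]-34.7
print('stop front',edge(list(range(286,308,2))+list(range(330,356,2)),132,148,16+zs,-1))
print('stop front+',edge(list(range(286,308,2))+list(range(330,356,2)),132,148,16+zs,1))
print(ctrl.sense()['eef_pos'],zs)
E
python3 m4.py
```

```text
strip top (bright below) (np.float32(-37.059353), np.float32(0.03572752), [[290.0, 42.6], [505.0, 39.3]], array([ 476.49915, -366.4113 ], dtype=float32))
strip bottom (np.float32(-37.080135), np.float32(0.04373592), [[290.0, 67.7], [505.0, 64.4]], array([ 484.86124, -371.95786], dtype=float32))
cover lower edge/bench (np.float32(-37.564568), np.float32(0.32485884), [[180.0, 78.6], [265.0, 80.6]], array([ 440.79547, -437.5623 ], dtype=float32))
stop front (np.float32(-36.40814), np.float32(0.19774382), [[286.0, 138.1], [354.0, 136.7]], array([ 489.32578, -417.70657], dtype=float32))
stop front+ (np.float32(-36.956944), np.float32(0.10918811), [[286.0, 141.8], [354.0, 141.8]], array([ 490.93582, -418.9425 ], dtype=float32))
[ 532.02499754 -451.92817948   40.15783551] 5.457835511914972
```

Rail yaw is -37.07° from a clean strip fit; the stop is -36.4 to -37.0°, close enough. The face lies about 36 mm ahead of the key. I'll lower 3 mm, shift 3 mm toward -y, and bring the key in to about 4–5 mm short of the bar.

carry_out:
  targets:
    - {"x":-0.002,"y":-0.0025,"z":-0.003,"ax":0,"ay":0,"az":0,"hand":-1}
    - {"x":-0.012,"y":0.005,"z":-0.003,"ax":0,"ay":0,"az":0,"hand":-1}
    - {"x":-0.022,"y":0.0125,"z":-0.003,"ax":0,"ay":0,"az":0,"hand":-1}
    - {"x":-0.029,"y":0.018,"z":-0.003,"ax":0,"ay":0,"az":0,"hand":-1}
    - {"x":-0.029,"y":0.018,"z":-0.003,"ax":0,"ay":0,"az":0,"hand":-1}

```text
time_s: 6.1
eef_pos: [502.2, -434.1, 36.1]
ee_rot: [0.669, 0.229, 0.669, -0.229]
force: [0.5, -0.7, -1.2]
grip_width: 0.289
```

```bash
cat > st.py <<'E'
from h import *
n=np.array([.798,-.603]);d=np.array([.603,.798])
s=ctrl.sense();p=s['eef_pos'];f=s['force']
print('t',round(s['time_s'],2),'railx',round(p[:2]@n-599.5,1),'raily',round(p[:2]@d+8.1,1),'z',p[2].round(1),'Fx',round(f[:2]@n,1),'Fy',round(f[:2]@d,1),'Fz',f[2].round(1),'T',s['wrist_torque'].round(2))
E
python3 st.py
```

```text
t 6.1 railx 63.0 raily -35.5 z 36.1 Fx 0.8 Fy -0.2 Fz -1.2 T [-0.05 -0.02 -0.03]
```

carry_out:
  targets:
    - {"x":-0.0008,"y":0.0006,"z":0,"ax":0,"ay":0,"az":0,"hand":-1}
    - {"x":-0.0016,"y":0.0012,"z":0,"ax":0,"ay":0,"az":0,"hand":-1}
    - {"x":-0.0024,"y":0.0018,"z":0,"ax":0,"ay":0,"az":0,"hand":-1}
    - {"x":-0.0032,"y":0.0024,"z":0,"ax":0,"ay":0,"az":0,"hand":-1}
    - {"x":-0.0032,"y":0.0024,"z":0,"ax":0,"ay":0,"az":0,"hand":-1}

```text
time_s: 6.72
eef_pos: [499.0, -431.5, 35.3]
ee_rot: [0.669, 0.229, 0.669, -0.229]
force: [-0.3, 0.4, -1.2]
grip_width: 0.282
```

```bash
python3 st.py
```

```text
t 6.72 railx 58.9 raily -35.3 z 35.3 Fx -0.5 Fy 0.1 Fz -1.2 T [-0.   -0.02 -0.02]
```

carry_out:
  targets:
    - {"x":-0.0004,"y":0.0003,"z":0,"ax":0,"ay":0,"az":0,"hand":-1}
    - {"x":-0.0008,"y":0.0006,"z":0,"ax":0,"ay":0,"az":0,"hand":-1}
    - {"x":-0.0012,"y":0.0009,"z":0,"ax":0,"ay":0,"az":0,"hand":-1}
    - {"x":-0.0016,"y":0.0012,"z":0,"ax":0,"ay":0,"az":0,"hand":-1}
    - {"x":-0.0016,"y":0.0012,"z":0,"ax":0,"ay":0,"az":0,"hand":-1}

```text
time_s: 7.35
eef_pos: [497.7, -430.6, 35.7]
ee_rot: [0.669, 0.228, 0.669, -0.229]
force: [3.6, -1.6, 1.0]
grip_width: 0.288
```

```bash
python3 st.py
```

```text
t 7.35 railx 57.3 raily -35.4 z 35.7 Fx 3.9 Fy 0.9 Fz 1.0 T [-0.36 -0.44  0.01]
```

Contact: Fx about 3.9 N, matching the spring preload, at TCP rail x of about 57.5. I'll press 2.5 mm more, then drag in +y.

carry_out:
  targets:
    - {"x":-0.001,"y":0.0008,"z":0,"ax":0,"ay":0,"az":0,"hand":-1}
    - {"x":-0.002,"y":0.0015,"z":0,"ax":0,"ay":0,"az":0,"hand":-1}
    - {"x":-0.0014,"y":0.0023,"z":0,"ax":0,"ay":0,"az":0,"hand":-1}
    - {"x":-0.0008,"y":0.0031,"z":0,"ax":0,"ay":0,"az":0,"hand":-1}
    - {"x":-0.0008,"y":0.0031,"z":0,"ax":0,"ay":0,"az":0,"hand":-1}

```text
time_s: 7.98
eef_pos: [496.4, -427.6, 35.4]
ee_rot: [0.669, 0.228, 0.669, -0.229]
force: [1.1, -4.9, 2.4]
grip_width: 0.289
```

```bash
python3 st.py
```

```text
t 7.97 railx 54.5 raily -33.8 z 35.4 Fx 3.8 Fy -3.2 Fz 2.4 T [-0.92 -0.16  0.15]
```

carry_out:
  targets:
    - {"x":0.0005,"y":0.0006,"z":0.0005,"ax":0,"ay":0,"az":0,"hand":-1}
    - {"x":0.001,"y":0.0013,"z":0.0005,"ax":0,"ay":0,"az":0,"hand":-1}
    - {"x":0.0015,"y":0.002,"z":0.0005,"ax":0,"ay":0,"az":0,"hand":-1}
    - {"x":0.002,"y":0.0026,"z":0.0005,"ax":0,"ay":0,"az":0,"hand":-1}
    - {"x":0.0024,"y":0.0032,"z":0.0005,"ax":0,"ay":0,"az":0,"hand":-1}

```text
time_s: 8.6
eef_pos: [499.0, -423.9, 35.8]
ee_rot: [0.669, 0.229, 0.669, -0.229]
force: [1.6, -4.6, 0.9]
grip_width: 0.288
```

```bash
python3 st.py
```

```text
t 8.6 railx 54.4 raily -29.3 z 35.8 Fx 4.1 Fy -2.7 Fz 0.9 T [-0.91 -0.18  0.18]
```

carry_out:
  targets:
    - {"x":0.0005,"y":0.0006,"z":0,"ax":0,"ay":0,"az":0,"hand":-1}
    - {"x":0.001,"y":0.0013,"z":0,"ax":0,"ay":0,"az":0,"hand":-1}
    - {"x":0.0015,"y":0.002,"z":0,"ax":0,"ay":0,"az":0,"hand":-1}
    - {"x":0.002,"y":0.0026,"z":0,"ax":0,"ay":0,"az":0,"hand":-1}
    - {"x":0.0024,"y":0.0032,"z":0,"ax":0,"ay":0,"az":0,"hand":-1}

```text
time_s: 9.22
eef_pos: [501.4, -420.8, 35.8]
ee_rot: [0.669, 0.229, 0.669, -0.229]
force: [0.8, -4.6, -0.2]
grip_width: 0.285
```

carry_out:
  targets:
    - {"x":0.0005,"y":0.0006,"z":0,"ax":0,"ay":0,"az":0,"hand":-1}
    - {"x":0.001,"y":0.0013,"z":0,"ax":0,"ay":0,"az":0,"hand":-1}
    - {"x":0.0015,"y":0.002,"z":0,"ax":0,"ay":0,"az":0,"hand":-1}
    - {"x":0.002,"y":0.0026,"z":0,"ax":0,"ay":0,"az":0,"hand":-1}
    - {"x":0.0024,"y":0.0032,"z":0,"ax":0,"ay":0,"az":0,"hand":-1}

```text
time_s: 9.85
eef_pos: [503.8, -417.6, 35.8]
ee_rot: [0.669, 0.229, 0.669, -0.229]
force: [1.7, -4.0, -0.5]
grip_width: 0.288
```

carry_out:
  targets:
    - {"x":0.0005,"y":0.0006,"z":0,"ax":0,"ay":0,"az":0,"hand":-1}
    - {"x":0.001,"y":0.0013,"z":0,"ax":0,"ay":0,"az":0,"hand":-1}
    - {"x":0.0015,"y":0.002,"z":0,"ax":0,"ay":0,"az":0,"hand":-1}
    - {"x":0.002,"y":0.0026,"z":0,"ax":0,"ay":0,"az":0,"hand":-1}
    - {"x":0.0024,"y":0.0032,"z":0,"ax":0,"ay":0,"az":0,"hand":-1}

```text
time_s: 10.48
eef_pos: [506.2, -414.3, 35.8]
ee_rot: [0.669, 0.229, 0.669, -0.229]
force: [1.5, -4.1, 0.8]
grip_width: 0.289
```

carry_out:
  targets:
    - {"x":0.0005,"y":0.0006,"z":0,"ax":0,"ay":0,"az":0,"hand":-1}
    - {"x":0.001,"y":0.0013,"z":0,"ax":0,"ay":0,"az":0,"hand":-1}
    - {"x":0.0015,"y":0.002,"z":0,"ax":0,"ay":0,"az":0,"hand":-1}
    - {"x":0.002,"y":0.0026,"z":0,"ax":0,"ay":0,"az":0,"hand":-1}
    - {"x":0.0024,"y":0.0032,"z":0,"ax":0,"ay":0,"az":0,"hand":-1}

```text
time_s: 11.1
eef_pos: [508.3, -410.4, 35.4]
ee_rot: [0.668, 0.229, 0.67, -0.228]
force: [0.3, 0.4, -1.8]
grip_width: 0.283
```

Force fell to zero, so the key dropped in, at TCP rail y of about -13. I stop dragging here and push straight in.

carry_out:
  targets:
    - {"x":-0.0004,"y":0.0003,"z":0,"ax":0,"ay":0,"az":0,"hand":-1}
    - {"x":-0.0008,"y":0.0006,"z":0,"ax":0,"ay":0,"az":0,"hand":-1}
    - {"x":-0.0012,"y":0.0009,"z":0,"ax":0,"ay":0,"az":0,"hand":-1}
    - {"x":-0.0016,"y":0.0012,"z":0,"ax":0,"ay":0,"az":0,"hand":-1}
    - {"x":-0.0016,"y":0.0012,"z":0,"ax":0,"ay":0,"az":0,"hand":-1}

```text
time_s: 11.72
eef_pos: [507.0, -410.0, 35.8]
ee_rot: [0.669, 0.229, 0.669, -0.229]
force: [0.7, 0.4, -1.6]
grip_width: 0.286
```

```bash
python3 st.py
```

```text
t 11.72 railx 52.3 raily -13.3 z 35.8 Fx 0.3 Fy 0.7 Fz -1.6 T [-0.12 -0.17 -0.02]
```

No contact force and the key is about 5 mm in, confirming the keyway. I'll lower 1.5 mm towards the bench, then push on.

carry_out:
  targets:
    - {"x":0,"y":0,"z":-0.0008,"ax":0,"ay":0,"az":0,"hand":-1}
    - {"x":0,"y":0,"z":-0.0015,"ax":0,"ay":0,"az":0,"hand":-1}
    - {"x":-0.0005,"y":0.0003,"z":-0.0015,"ax":0,"ay":0,"az":0,"hand":-1}
    - {"x":-0.0011,"y":0.0008,"z":-0.0015,"ax":0,"ay":0,"az":0,"hand":-1}
    - {"x":-0.0016,"y":0.0012,"z":-0.0015,"ax":0,"ay":0,"az":0,"hand":-1}

```text
time_s: 12.35
eef_pos: [506.2, -409.5, 35.3]
ee_rot: [0.67, 0.228, 0.668, -0.229]
force: [4.0, -2.1, 4.8]
grip_width: 0.282
```

```bash
python3 st.py
```

```text
t 12.35 railx 51.4 raily -13.5 z 35.3 Fx 4.5 Fy 0.8 Fz 4.8 T [-0.34 -0.74 -0.05]
```

Flush contact came at rail x 51.4, against about 51.5 predicted, with the stop on the bench. I'll press 1.5 mm more at a light grip to seat it square, then ease back.

carry_out:
  targets:
    - {"x":-0.0006,"y":0.0005,"z":0,"ax":0,"ay":0,"az":0,"hand":-1}
    - {"x":-0.0012,"y":0.0009,"z":0,"ax":0,"ay":0,"az":0,"hand":-1}
    - {"x":-0.0012,"y":0.0009,"z":0,"ax":0,"ay":0,"az":0,"hand":-1}
  grip_force: 20

```text
time_s: 12.72
eef_pos: [505.0, -408.7, 35.4]
ee_rot: [0.67, 0.228, 0.668, -0.229]
force: [6.0, -2.6, 4.2]
grip_width: 0.286
```

```bash
python3 st.py
```

```text
t 12.72 railx 49.9 raily -13.5 z 35.4 Fx 6.3 Fy 1.5 Fz 4.2 T [-0.38 -0.85 -0.1 ]
```

carry_out:
  targets:
    - {"x":0.0004,"y":-0.0003,"z":0,"ax":0,"ay":0,"az":0,"hand":-1}
    - {"x":0.0008,"y":-0.0006,"z":0,"ax":0,"ay":0,"az":0,"hand":-1}
    - {"x":0.0012,"y":-0.0009,"z":0,"ax":0,"ay":0,"az":0,"hand":-1}
    - {"x":0.0012,"y":-0.0009,"z":0,"ax":0,"ay":0,"az":0,"hand":-1}

```text
time_s: 13.22
eef_pos: [505.6, -409.0, 34.8]
ee_rot: [0.669, 0.229, 0.669, -0.229]
force: [3.9, -0.3, 7.1]
grip_width: 0.286
```

```bash
python3 st.py
```

```text
t 13.22 railx 50.6 raily -13.4 z 34.8 Fx 3.3 Fy 2.1 Fz 7.1 T [-0.18 -0.56 -0.11]
```

carry_out:
  targets:
    - {"x":0,"y":0,"z":0.0004,"ax":0,"ay":0,"az":0,"hand":-1}
    - {"x":0.0004,"y":-0.0003,"z":0.0004,"ax":0,"ay":0,"az":0,"hand":-1}
    - {"x":0.0004,"y":-0.0003,"z":0.0004,"ax":0,"ay":0,"az":0,"hand":-1}

```text
time_s: 13.6
eef_pos: [505.7, -409.0, 34.8]
ee_rot: [0.669, 0.229, 0.669, -0.229]
force: [2.2, -0.7, 6.6]
grip_width: 0.286
```

```bash
python3 st.py;python3 st.py
```

```text
t 13.6 railx 50.6 raily -13.3 z 34.8 Fx 2.1 Fy 0.7 Fz 6.6 T [-0.06 -0.3  -0.14]
t 13.6 railx 50.6 raily -13.3 z 34.8 Fx 2.1 Fy 0.7 Fz 6.6 T [-0.06 -0.3  -0.14]
```

Fx 2.1 N is below the preload, so the bar is back on its stop with the foot against it. I'll release gradually.

carry_out:
  targets:
    - {"x":0,"y":0,"z":0,"ax":0,"ay":0,"az":0,"hand":-0.38}
    - {"x":0,"y":0,"z":0,"ax":0,"ay":0,"az":0,"hand":-0.3}
    - {"x":0,"y":0,"z":0,"ax":0,"ay":0,"az":0,"hand":-0.2}
    - {"x":0,"y":0,"z":0,"ax":0,"ay":0,"az":0,"hand":0.0}
    - {"x":0,"y":0,"z":0,"ax":0,"ay":0,"az":0,"hand":0.1}

```text
time_s: 14.22
eef_pos: [505.8, -409.1, 34.6]
ee_rot: [0.669, 0.229, 0.669, -0.229]
force: [0.1, -0.5, 0.4]
grip_width: 0.549
```

```bash
python3 st.py; python3 look.py w5; python3 - <<'E'
from h import *
im=cv2.imread('pics/w5.png'); cv2.imwrite('pics/w5c.png',cv2.resize(im[50:350,120:520],(800,600),interpolation=cv2.INTER_CUBIC))
E
```

```text
t 14.22 railx 50.8 raily -13.4 z 34.6 Fx 0.4 Fy -0.3 Fz 0.4 T [-0.02 -0.02 -0.03]
14.225 [ 505.8 -409.1   34.6] [ 0.669  0.229  0.669 -0.229] [ 0.1 -0.5  0.4] 0.5489635518821636
```

View pics/w5c.png

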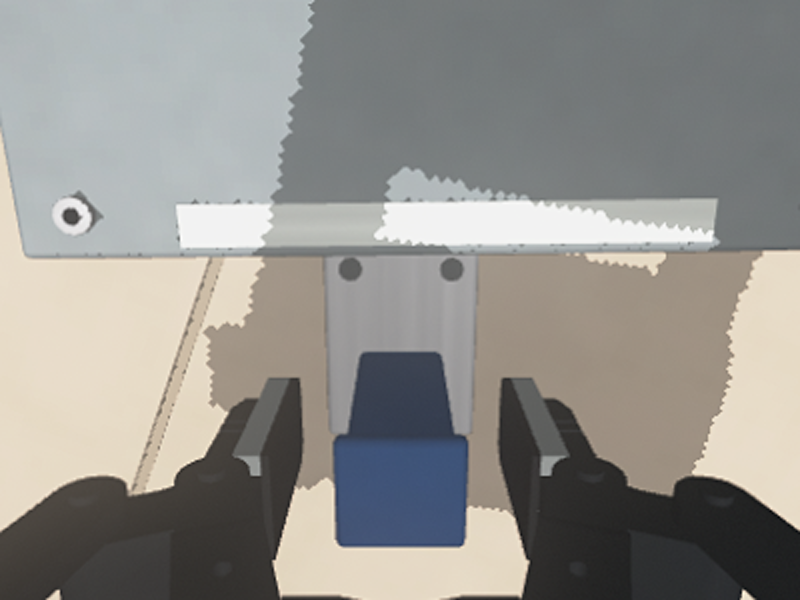

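The stop stands free and upright with its foot under the cover. In the crop the rear foot corners are at about (330,432) and (473,432), the cap spans 336–467 x 436–546, the holes are at (350,270) and (452,270), and the strip bottom is at (180,248) to (715,243). I'll check seating depth and yaw.

```bash
python3 - <<'E'
from h import *
import json
ci=json.load(open('pics/w5.json'))
n=np.array([.798,-.603]);d=np.array([.603,.798])
C=lambda u,v,z:(lambda p:np.array([p[:2]@n-599.5,p[:2]@d+8.1]).round(2))(onz(ci,120+u/2,50+v/2,z))
for nm,u,v,z in(('stripL',180,248,28),('stripR',715,243,28),('edge',25,256,28),('edgeR',600,250,28),('rearL',331,432,16),('rearR',473,431,16),('holeL',350,270,16),('holeR',452,269,16),('capfL',336,436,68),('capfR',467,435,68),('caprL',340,546,68),('caprR',464,545,68)): print(nm,C(u,v,z))
E
```

```text
stripL [ 12.08 -64.3 ]
stripR [12.36 60.83]
edge [  13.62 -100.58]
edgeR [13.7  34.23]
rearL [ 67.29 -32.41]
rearR [67.44  6.84]
holeL [ 21.04 -25.63]
holeR [21.08  0.52]
capfL [ 39.42 -25.06]
capfR [39.5  -0.51]
caprL [ 63.66 -25.2 ]
caprR [63.72 -0.69]
```

```bash
python3 - <<'E'
from h import *
import json
n=np.array([.798,-.603]);d=np.array([.603,.798])
r=lambda p:np.array([p[0]*n[0]+p[1]*n[1]-599.5,p[:2]@d+8.1])
c4=json.load(open('pics/w4.json'));c5=json.load(open('pics/w5.json'))
def cam(c): return -np.array(c['R']).T@np.array(c['t'])
o4,o5=cam(c4),cam(c5)
print('cam',o4,o5, r(o4),r(o5),'dz',o4[2]-o5[2])
for nm,c,o,dy,P in(('w4',c4,o4,0,[(350,354),(452,353)]),('w5',c5,o5,50,[(350,270),(452,269)])):
    for zs in((0,) if nm=='w5' else (2,3.5,5)):
        for u,v in P: print(nm,zs,'hole rel cam',(r(onz(c,120+u/2,dy+v/2,16+zs))-r(o)).round(2))
for u,v in((336,436),(467,435)): print('w5 capf',(r(onz(c5,120+u/2,50+v/2,68))-r(o5)).round(2))
for u,v in((333,518),(467,518)): print('w4 capf',[(r(onz(c4,120+u/2,v/2,68+z))-r(o4)).round(2) for z in(2,3.5,5)])
E
```

```text
cam [ 474.42245524 -406.97050758  181.13965615] [ 448.56559933 -364.73396592  176.96493305] [ 24.49233535 -30.58572454] [-21.61007029 -12.47264841] dz 4.174723097501186
w4 2 hole rel cam [ 38.99 -13.13]
w4 2 hole rel cam [39.01 13.18]
w4 3.5 hole rel cam [ 38.64 -13.01]
w4 3.5 hole rel cam [38.65 13.06]
w4 5 hole rel cam [ 38.28 -12.89]
w4 5 hole rel cam [38.29 12.94]
w5 0 hole rel cam [ 42.65 -13.16]
w5 0 hole rel cam [42.69 13.  ]
w5 capf [ 61.03 -12.59]
w5 capf [61.11 11.96]
w4 capf [array([ 58.46, -13.19]), array([ 57.67, -13.01]), array([ 56.88, -12.84])]
w4 capf [array([58.73, 12.21]), array([57.94, 12.05]), array([57.15, 11.89])]
```

Compared with the earlier held view, the stop now sits about 3.5 mm further out relative to the hand. The bar was probably still slightly compressed and kicked it back on release, so it is not flush. I'll rise, go behind it with closed fingers, and press the foot's rear home. Then I'll back off slowly so the bar settles with the stop against it.

carry_out:
  targets:
    - {"x":0,"y":0,"z":0.03,"ax":0,"ay":0,"az":0,"hand":0.1}
    - {"x":0,"y":0,"z":0.065,"ax":0,"ay":0,"az":0,"hand":0.1}
    - {"x":0.016,"y":-0.012,"z":0.065,"ax":0,"ay":0,"az":0,"hand":-1}
    - {"x":0.034,"y":-0.0255,"z":0.065,"ax":0,"ay":0,"az":0,"hand":-1}
    - {"x":0.034,"y":-0.0255,"z":0.065,"ax":0,"ay":0,"az":0,"hand":-1}

```text
time_s: 14.9
eef_pos: [540.2, -434.9, 99.2]
ee_rot: [0.669, 0.229, 0.669, -0.229]
force: [-0.2, -0.0, -0.5]
grip_width: 0.001
```

carry_out:
  targets:
    - {"x":0,"y":0,"z":0,"ax":0,"ay":0,"az":0,"hand":-1}
    - {"x":0,"y":0,"z":0,"ax":0,"ay":0,"az":0,"hand":-1}

```text
time_s: 15.15
eef_pos: [539.4, -434.3, 99.8]
ee_rot: [0.669, 0.229, 0.669, -0.229]
force: [-0.1, 0.1, -0.3]
grip_width: 0.002
```

```bash
python3 st.py; python3 look.py w6; python3 - <<'E'
from h import *
im=cv2.imread('pics/w6.png'); cv2.imwrite('pics/w6c.png',cv2.resize(im[50:350,120:520],(800,600),interpolation=cv2.INTER_CUBIC))
E
```

```text
t 15.15 railx 92.9 raily -13.2 z 99.8 Fx -0.1 Fy 0.1 Fz -0.3 T [-0.01  0.02 -0.  ]
15.15 [ 539.4 -434.3   99.8] [ 0.669  0.229  0.669 -0.229] [-0.1  0.1 -0.3] 0.0018537879738009695
```

View pics/w6c.png

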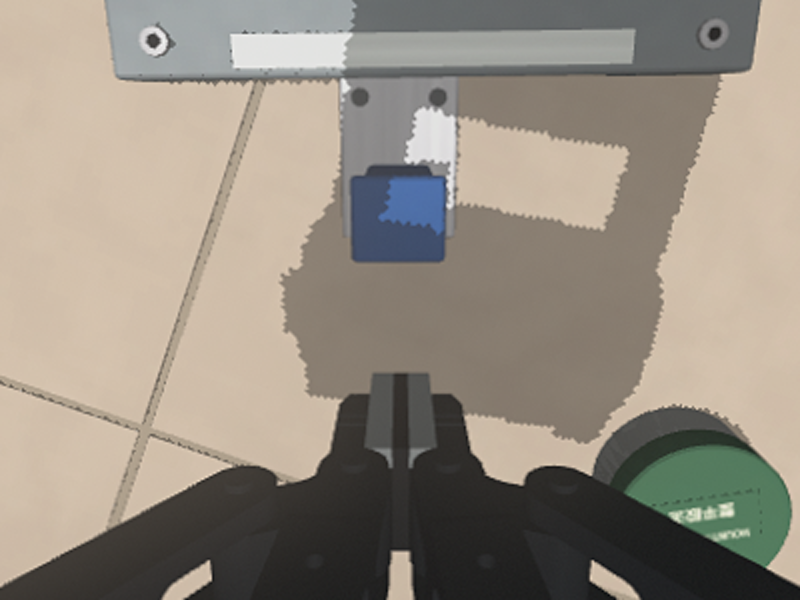

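The fingers are closed behind the stop, with the tip at crop (400,375). The stop is upright at (398,220) and the path down is clear.

carry_out:
  targets:
    - {"x":0,"y":0,"z":-0.05,"ax":0,"ay":0,"az":0,"hand":-1}
    - {"x":0,"y":0,"z":-0.08,"ax":0,"ay":0,"az":0,"hand":-1}
    - {"x":0,"y":0,"z":-0.09,"ax":0,"ay":0,"az":0,"hand":-1}
    - {"x":-0.0048,"y":0.0036,"z":-0.09,"ax":0,"ay":0,"az":0,"hand":-1}
    - {"x":-0.008,"y":0.006,"z":-0.09,"ax":0,"ay":0,"az":0,"hand":-1}

```text
time_s: 15.82
eef_pos: [532.0, -428.9, 11.4]
ee_rot: [0.67, 0.228, 0.668, -0.229]
force: [-0.5, 0.3, -0.2]
grip_width: -0.003
```

```bash
python3 st.py
```

```text
t 15.82 railx 83.7 raily -13.4 z 11.4 Fx -0.6 Fy -0.1 Fz -0.2 T [ 0.   -0.02 -0.04]
```

carry_out:
  targets:
    - {"x":-0.0008,"y":0.0006,"z":0,"ax":0,"ay":0,"az":0,"hand":-1}
    - {"x":-0.0016,"y":0.0012,"z":0,"ax":0,"ay":0,"az":0,"hand":-1}
    - {"x":-0.0024,"y":0.0018,"z":0,"ax":0,"ay":0,"az":0,"hand":-1}
    - {"x":-0.0032,"y":0.0024,"z":0,"ax":0,"ay":0,"az":0,"hand":-1}
    - {"x":-0.0032,"y":0.0024,"z":0,"ax":0,"ay":0,"az":0,"hand":-1}

```text
time_s: 16.45
eef_pos: [528.6, -426.2, 9.8]
ee_rot: [0.669, 0.229, 0.669, -0.229]
force: [0.6, -0.1, 0.2]
grip_width: 0.002
```

```bash
python3 st.py
```

```text
t 16.45 railx 79.4 raily -13.2 z 9.8 Fx 0.5 Fy 0.3 Fz 0.2 T [-0.06 -0.01  0.01]
```

carry_out:
  targets:
    - {"x":-0.0004,"y":0.0003,"z":0,"ax":0,"ay":0,"az":0,"hand":-1}
    - {"x":-0.0008,"y":0.0006,"z":0,"ax":0,"ay":0,"az":0,"hand":-1}
    - {"x":-0.0012,"y":0.0009,"z":0,"ax":0,"ay":0,"az":0,"hand":-1}
    - {"x":-0.0012,"y":0.0009,"z":0,"ax":0,"ay":0,"az":0,"hand":-1}

```text
time_s: 16.95
eef_pos: [527.5, -425.4, 9.7]
ee_rot: [0.669, 0.229, 0.669, -0.229]
force: [0.6, -1.6, 0.3]
grip_width: -0.0
```

```bash
python3 st.py
```

```text
t 16.95 railx 77.9 raily -13.3 z 9.7 Fx 1.5 Fy -0.9 Fz 0.3 T [-0.12 -0.25  0.03]
```

carry_out:
  targets:
    - {"x":-0.0004,"y":0.0003,"z":0,"ax":0,"ay":0,"az":0,"hand":-1}
    - {"x":-0.0008,"y":0.0006,"z":0,"ax":0,"ay":0,"az":0,"hand":-1}
    - {"x":-0.0012,"y":0.0009,"z":0,"ax":0,"ay":0,"az":0,"hand":-1}
    - {"x":-0.0012,"y":0.0009,"z":0,"ax":0,"ay":0,"az":0,"hand":-1}

```text
time_s: 17.45
eef_pos: [526.3, -424.4, 9.8]
ee_rot: [0.669, 0.229, 0.669, -0.229]
force: [3.6, -0.8, -1.1]
grip_width: -0.002
```

```bash
python3 st.py
```

```text
t 17.45 railx 76.4 raily -13.2 z 9.8 Fx 3.3 Fy 1.5 Fz -1.1 T [-0.2  -0.65 -0.02]
```

carry_out:
  targets:
    - {"x":-0.0004,"y":0.0003,"z":0,"ax":0,"ay":0,"az":0,"hand":-1}
    - {"x":-0.0008,"y":0.0006,"z":0,"ax":0,"ay":0,"az":0,"hand":-1}
    - {"x":-0.0012,"y":0.0009,"z":0,"ax":0,"ay":0,"az":0,"hand":-1}
    - {"x":-0.0012,"y":0.0009,"z":0,"ax":0,"ay":0,"az":0,"hand":-1}

```text
time_s: 17.95
eef_pos: [525.0, -423.5, 9.7]
ee_rot: [0.669, 0.229, 0.669, -0.229]
force: [4.7, -2.8, -0.3]
grip_width: -0.002
```

```bash
python3 st.py
```

```text
t 17.95 railx 74.8 raily -13.2 z 9.7 Fx 5.5 Fy 0.6 Fz -0.3 T [-0.27 -0.69 -0.02]
```

The bar is yielding with the stop square on it (5.5 N). I'm backing off very slowly.

carry_out:
  targets:
    - {"x":0.00016,"y":-0.00012,"z":0,"ax":0,"ay":0,"az":0,"hand":-1}
    - {"x":0.00032,"y":-0.00024,"z":0,"ax":0,"ay":0,"az":0,"hand":-1}
    - {"x":0.00048,"y":-0.00036,"z":0,"ax":0,"ay":0,"az":0,"hand":-1}
    - {"x":0.00064,"y":-0.00048,"z":0,"ax":0,"ay":0,"az":0,"hand":-1}
    - {"x":0.0008,"y":-0.0006,"z":0,"ax":0,"ay":0,"az":0,"hand":-1}

```text
time_s: 18.58
eef_pos: [525.7, -424.1, 9.7]
ee_rot: [0.669, 0.229, 0.669, -0.229]
force: [1.7, -0.3, 1.2]
grip_width: -0.0
```

carry_out:
  targets:
    - {"x":0.00016,"y":-0.00012,"z":0,"ax":0,"ay":0,"az":0,"hand":-1}
    - {"x":0.00032,"y":-0.00024,"z":0,"ax":0,"ay":0,"az":0,"hand":-1}
    - {"x":0.00048,"y":-0.00036,"z":0,"ax":0,"ay":0,"az":0,"hand":-1}
    - {"x":0.00064,"y":-0.00048,"z":0,"ax":0,"ay":0,"az":0,"hand":-1}
    - {"x":0.0008,"y":-0.0006,"z":0,"ax":0,"ay":0,"az":0,"hand":-1}

```text
time_s: 19.2
eef_pos: [526.6, -424.7, 9.6]
ee_rot: [0.669, 0.229, 0.669, -0.229]
force: [2.2, -1.1, 1.8]
grip_width: 0.001
```

carry_out:
  targets:
    - {"x":0.00016,"y":-0.00012,"z":0,"ax":0,"ay":0,"az":0,"hand":-1}
    - {"x":0.00032,"y":-0.00024,"z":0,"ax":0,"ay":0,"az":0,"hand":-1}
    - {"x":0.00048,"y":-0.00036,"z":0,"ax":0,"ay":0,"az":0,"hand":-1}
    - {"x":0.00064,"y":-0.00048,"z":0,"ax":0,"ay":0,"az":0,"hand":-1}
    - {"x":0.0008,"y":-0.0006,"z":0,"ax":0,"ay":0,"az":0,"hand":-1}

```text
time_s: 19.82
eef_pos: [527.4, -425.3, 9.7]
ee_rot: [0.669, 0.229, 0.669, -0.229]
force: [2.1, -0.9, 1.3]
grip_width: 0.002
```

carry_out:
  targets:
    - {"x":0.00016,"y":-0.00012,"z":0,"ax":0,"ay":0,"az":0,"hand":-1}
    - {"x":0.00032,"y":-0.00024,"z":0,"ax":0,"ay":0,"az":0,"hand":-1}
    - {"x":0.00048,"y":-0.00036,"z":0,"ax":0,"ay":0,"az":0,"hand":-1}
    - {"x":0.00064,"y":-0.00048,"z":0,"ax":0,"ay":0,"az":0,"hand":-1}
    - {"x":0.0008,"y":-0.0006,"z":0,"ax":0,"ay":0,"az":0,"hand":-1}

```text
time_s: 20.45
eef_pos: [528.1, -425.8, 9.6]
ee_rot: [0.669, 0.229, 0.669, -0.229]
force: [-0.2, -0.1, -0.1]
grip_width: -0.007
```

```bash
python3 st.py
```

```text
t 20.45 railx 78.7 raily -13.3 z 9.6 Fx -0.1 Fy -0.2 Fz -0.1 T [0.02 0.01 0.02]
```

The force held steady at about 2.2 N during the retreat, then went to zero at TCP rail x of about 78. That means the bar reached its stop with the foot on it. I'll return to the earlier hover pose and compare the images directly.

carry_out:
  targets:
    - {"x":0.0058,"y":-0.0044,"z":0,"ax":0,"ay":0,"az":0,"hand":-1}
    - {"x":0.0116,"y":-0.0087,"z":0,"ax":0,"ay":0,"az":0,"hand":-1}
    - {"x":0.0116,"y":-0.0087,"z":0.05,"ax":0,"ay":0,"az":0,"hand":-1}
    - {"x":0.0116,"y":-0.0087,"z":0.09,"ax":0,"ay":0,"az":0,"hand":-1}
    - {"x":0.0116,"y":-0.0087,"z":0.09,"ax":0,"ay":0,"az":0,"hand":-1}

```text
time_s: 21.08
eef_pos: [541.2, -436.0, 103.6]
ee_rot: [0.671, 0.227, 0.667, -0.23]
force: [-0.3, -0.2, -0.6]
grip_width: 0.003
```

carry_out:
  targets:
    - {"x":0,"y":0,"z":0,"ax":0,"ay":0,"az":0,"hand":-1}
    - {"x":0,"y":0,"z":0,"ax":0,"ay":0,"az":0,"hand":-1}

```text
time_s: 21.32
eef_pos: [539.4, -434.2, 98.1]
ee_rot: [0.668, 0.229, 0.67, -0.228]
force: [-0.5, -0.5, -0.5]
grip_width: -0.004
```

```bash
python3 st.py; python3 look.py w7; python3 - <<'E'
from h import *
import json
a=cv2.imread('pics/w6.png');b=cv2.imread('pics/w7.png')
cv2.imwrite('pics/w67.png',np.hstack([cv2.resize(x[50:200,270:370],(400,600),interpolation=cv2.INTER_CUBIC) for x in(a,b)]))
c6=json.load(open('pics/w6.json'));c7=json.load(open('pics/w7.json'));print(np.array(c6['t'])-np.array(c7['t']))
E
```

```text
t 21.32 railx 92.8 raily -13.1 z 98.1 Fx -0.1 Fy -0.7 Fz -0.5 T [-0.01  0.01  0.01]
21.325 [ 539.4 -434.2   98.1] [ 0.668  0.229  0.67  -0.228] [-0.5 -0.5 -0.5] -0.004051751756576473
[ 0.11641537 -0.29820989  0.09174882]
```

View pics/w67.png

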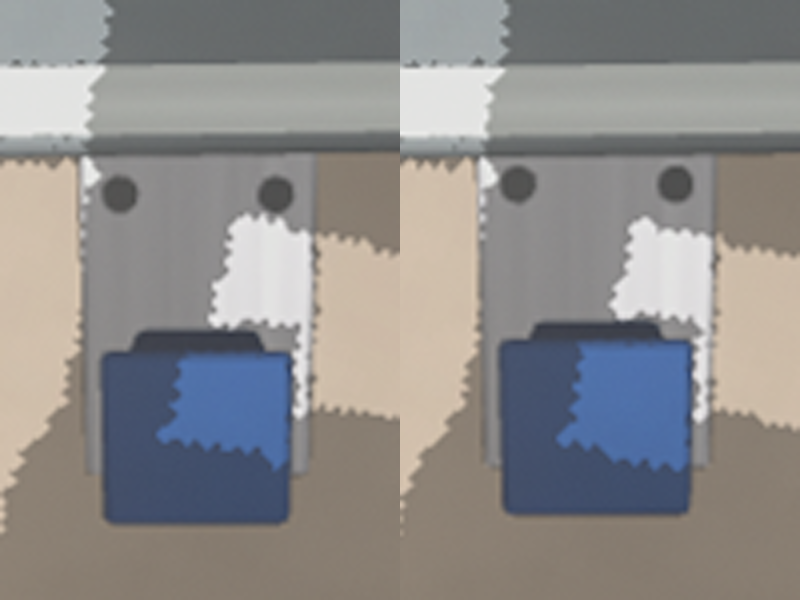

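The stop is upright and square, with both holes at row 184. It moved about 10 crop px (about 1.8 mm) further under the cover, which matches the roughly 1.6 mm shortfall measured before. The robot is clear, so I'm handing in.

```bash
python3 -c "
from h import *
print(finish_job())"
```

```text
the job is handed in; nothing more can be done
None
```

The job is done and handed in: the stop is in the keyway, seated against the bar, and standing upright with nothing touching it. It took 21 s of the 72 s allowed.

**What I did:**
- I gripped the blue post and brought the key in under the cover at about y = -35 mm.
- I dragged it in +y with about 4 N on the bar. The force fell to zero at about y = -13 mm as the key dropped in, and I stopped there.
- I pushed it home and let go.

**First release fell short:** the bar was still slightly compressed when I let go and nudged the stop back. The picture showed it about 1.6 mm out. I then pressed the back of the foot with closed fingers, about 5.5 N at the most, and backed off slowly.

**Last checks:**
- During that slow retreat the force stayed near 2 N, then went to zero as the fingers left the foot.
- Before-and-after pictures from almost the same camera pose show the stop about 1.8 mm further in, square to the rail and upright.

**Less certain:**
- Flushness is judged from the forces and that comparison. The camera calibration is only good to about 2 mm, and I did not re-measure the final depth.
- One comparison of views suggested the stop was about 3.5 mm out rather than 1.6 mm. I did not resolve that difference.
- The highest rail force I read was about 6 N, but I only read it between moves.
- I did not see or feel any contact with the other items, but I took no final wide view of the bench.

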